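# Shut the tube clamp and bolt it

## Task

Clamp the steel tube: swing the upper half of the hinged clamp down over it, press it flush onto the lower half against the springy rubber strip, and slide the bolt fully home through its keeper so that the clamp stays shut by itself. Leave the tube lying in the clamp about where it is, and do not disturb the other things on the table.

Things in the scene. Friction and masses are not known exactly. Their poses are not given: they have to be found in the camera images.
- clamp: Grey cast tube clamp bolted to the table. Origin: its centre at table height; z up, y along the tube, x across it to the hinge side (away from the robot at yaw 0). Base plate 200 (x) x 220 (y) x 12 mm. Lower half: block x -85 to +72, y -60 to +60 mm, top (parting face) 55 mm up, with a half-round trough along y at x = 0 for the tube. All offsets below are in this frame.
- lid (a joint): Hinge angle of the upper clamp half (rad): 0 = shut flush on the lower half, grows as it opens, 1.57 = straight up, stop at 2.0. Stiff hinge: it stays where left. Shut, it has an arch over the tube (outside 42 mm above the parting face) and in front a flat flange 8 mm thick, x -32 to -85, y -60 to +60 mm, carrying the bolt in two guide blocks (y = -53 and +53 mm, tops 80.5 mm up).
- lid_edge (a point): Middle of the upper half's free edge, on the outer face of the flange; 150 mm from the hinge line. When shut: x = -85, y = 0, 63 mm up. Its axes turn with the upper half: z is the outward normal of the outer face, -x points from hinge to edge.
- hinge_line (a point): Middle of the hinge line, which runs along y: x = +65, y = 0, 55 mm up.
- strip (a point): Centre of the top of the black rubber strip (12 x 90 mm along y) in the lower half's parting face at x = -42 mm. It stands 9 mm proud and props the upper half about 11 mm too high at the bolt (0.09 rad). It springs the half up again unless about 15 N down is kept on it near the bolt handle, until the bolt is in the keeper.
- bolt (a joint): How far the bolt is slid towards the keeper, along +y (m): 0 = drawn fully back, 0.045 = fully home.
- bolt_grip (a point): Centre of the top of the bolt's upright steel handle, a paddle 12 (y) x 24 (x) mm standing 42 mm out of the round bolt (10 mm diameter), which lies along y on the flange, 20 mm from its free edge. When shut: handle top 116 mm up at x = -65, y = -25 mm plus the bolt's travel; bolt axis 69 mm up. The bolt's rounded nose is 83 mm ahead (+y) of the handle's centre.
- keeper_mouth (a point): Centre of the opening of the keeper, on the side facing the bolt: x = -65, y = +78, 69 mm up. The keeper is a steel staple on the base plate, 40 (x) x 14 (y) mm, 86 mm high. The bolt enters along +y, under the top bar (underside 75.5 mm up, 1.5 mm play).
- tube: Dark steel tube, 48 mm in diameter, 200 mm long, loose in the trough of the lower half; origin at its centre (55 mm up), y along its axis.
- wrench: Bystander: open-ended steel wrench, 180 mm long, lying; origin under its centre.
- hammer: Bystander: hammer, 260 mm long, lying; origin under its centre.
- square: Bystander: steel fitter's square lying flat, 100 by 130 mm, 20 mm high; origin under its centre.
- spray_can: Bystander: grey spray can, 60 mm in diameter, 170 mm tall, standing; origin under its centre.
- collar: Bystander: steel ring, 70 mm in diameter, 30 mm high; origin under its centre.
- offcut: Bystander: flat dark steel offcut, 50 x 120 x 10 mm; origin under its centre.
- cup_brush: Bystander: brass cup brush, 76 mm in diameter, 50 mm high; origin under its centre.
There are look-alikes about, which are no part of the job. What is shaped like the tube but blue or turquoise is not meant.

How it is judged (in metres and radians):
On the way:
1. the upper half is swung down onto the rubber strip (opened less than 0.15 rad) with the bolt still drawn (less than 20 mm out) (value of joint lid below 0.15 rad and value of joint bolt below 0.02 m), for 0.2 s.
At the end, for the whole second after the job is handed in: The upper half is flush on the lower half (hinge angle under 0.035 rad), the bolt is home in the keeper (slid more than 38 mm of its 45 mm), and the tube is at rest in the trough, within 40 mm of centred along its length (value of joint lid below 0.035 rad and value of joint bolt above 0.038 m and y of tube in the frame of clamp between -0.04 and 0.04 m and x of tube in the frame of clamp between -0.01 and 0.01 m and z of tube in the frame of clamp below 0.065 m and linear speed of tube below 0.02 m/s); the robot touches nothing.
It fails at once if a bystander is moved more than 40 mm (distance of any of wrench, hammer, square, spray_can, collar, offcut, cup_brush from where it was at the start of the episode above 0.04 m).
It also fails if it takes over 56 s, if anything falls off the work surface, if the arm or the gripper's body presses on something with over 40 N, if the wrist force passes 120 N, or if a joint passes its speed limit or range.

## Robot

A 6-joint arm with a two-finger parallel gripper is mounted at the origin on the work surface. World frame = base frame: x ahead of the robot, y to its left, z up, the work surface at z = 0. Lengths are in m, angles in degrees, forces in N, time in s.
With the tool pointing down it reaches from about 0.35 to 1 m from the base axis. Payload 7.1 kg.
Tool frame: the origin (TCP) lies between the finger pads; the fingertips stand 22 mm ahead of it and the grasp point (between the pads) lies 3 mm ahead of it; x points along the fingers, z is the direction in which the jaws open and shut, and the axes are right-handed (so a half turn about x gives the same grasp; the last joint's range is limited). The gripper opens to 85 mm and grips with 20 to 120 N. Pads are 22 mm wide; open, the fingers measure 114 mm over their backs; the gripper's body (76 mm by 85 mm) begins 54 mm behind the grasp point. The pads swing forward as they close: fully open they stand 13 mm farther back than shut.
Start: joints at [62.911, 24.242, 93.386, -0, 62.372, -1.089], TCP at [0.274, 0.562, 0.222] pointing down, gripper open.
Joint ranges: [-172.04, 172.04], [-51.8, 120.97], [4.93, 147.93], [-75.15, 255.16], [6.16, 154.13], [-145.62, 145.62]. Speed limits (degrees/s): [136.94, 136.94, 172.46, 180, 180, 180].

## Interface

Orientations are given as a 3x3 rotation matrix whose columns are the frame's x, y, z axes.
In Python, from station import * gives the robot as it stands.
- The arm moves only by the tool servo_tool, never from a script. Its argument "steps" is a list of rows, each a list of 7 numbers: the finger opening in m, from 0 to 0.0854, then the shift along the tool's x, y, z in m, then the turn, a rotation vector about the tool's x, y, z in rad. In form: [[jaw, dx, dy, dz, rx, ry, rz], ...]. A call has 1 to 10 rows; each row shifts and turns the commanded pose from where the row before left it, along the tool's axes as they then stand; what a row does not reach is not made up. A row lasts 1/8 s, in which the tool goes at most 62.5 mm and 10.7 degrees, less where a joint would pass 70% of its speed; a pose out of reach is approached as far as the arm can. A call with a gripper value outside its range is refused whole. The fingers move at their own pace and stop on an object; the grip force is fixed at half the most. Time passes only in rows, so rows that do not move let the fingers close. It gives the time, the measured TCP pose, the force and the opening at its end, in the units of the state.
- get_state(): the state, without advancing time (a new reading comes with each control period).
- get_image(name): name is "scene" or "top"; returns a dict with "frame" (400x640x3 uint8, red, green, blue), "depth" (400x640 float32, m along the optical axis (not along the pixel's ray), 0 where there is no reading), "fov_y" (degrees; the focal length in pixels is half the picture's height over the tangent of half this angle, whatever the lens; pixels are square), "cx", "cy" (the principal point, pixels), "R" (3x3) and "t" (3): a world point X has camera coordinates R X + t. Camera axes: x right, y down, z forward; pixel columns grow to the right and rows downward; lengths in m; the calibration is good to about 2 mm. A picture is of the moment at which its call begins.
- job_done(): hands the job in, once; it reports no verdict.
Trained networks look in the newest picture that a camera, given by its name, has taken for a name from the list of things; names that differ only in an ending like _2 or _b are one class to them, and where a whole thing is asked for, a point or a joint stands for the part that bears it (a point fixed in the world has none). Each returns a list of dicts, best first, with "conf" (0 to 1); they miss things now and then, are a little off and sometimes report something else, mostly with a low value. They report only what shows in the picture. A call takes as long as a camera call. They do not tell look-alikes from the thing itself.
- search_frame(camera, thing): "xy" ([column, row] as shares, 0 to 1, of the picture: columns of its width, rows of its height, amid what is visible of it).
- pinpoint(camera, thing): "xy" ([column, row] as shares, 0 to 1, of the picture: columns of its width, rows of its height: a listed point, or the origin of a listed thing).
The state is a dict: "t": time; "joints": joint angles; "qvel": joint speeds; "joint_efforts": joint torques, N m; "ee_pos": TCP position; "eef_rot": TCP orientation; "contact_force": force on the tool from outside, world axes, zero at the start; "torque": the same for the moment, N m; "width": opening from 0.0 (shut) to 1.0 (fully open).
Only numpy, scipy, OpenCV 4.12 (cv2) and the standard library are available. Lean on these libraries where they do the work, as an engineer would, in place of code of your own. Each camera call takes 0.05 s, during which the arm holds its last target.

## Working session

There is one attempt and no reset: what is moved stays moved. The work goes in short steps, Python scripts to look and compute and a tool call to move; the robot and the scene stay as the last step left them, time stands still between calls to the robot, and variables do not carry over. Pictures are saved under pics/ and viewed, and the job is handed in when it is done.

Besides the shell and the picture viewer there is one more tool, called after ">>>" as a command line: name --pt "numbers of a row" for each row, then --argument value for the rest. servo_tool: Moves the arm, as the interface text tells. Its arguments: {"type":"object","properties":{"steps":{"type":"array"}},"required":["steps"]}

```bash
ls; mkdir -p pics
python3 - <<'E'
from station import *
import cv2
print(get_state())
for n in ("scene","top"):
    d=get_image(n); cv2.imwrite(f"pics/{n}0.png",d["frame"][:,:,::-1]); print(n,d["fov_y"],d["cx"],d["cy"],d["R"],d["t"])
    for th in ("clamp","lid_edge","hinge_line","strip","bolt_grip","keeper_mouth","tube"):
        print(th,[(round(p["xy"][0]*640),round(p["xy"][1]*400),round(p["conf"],2)) for p in pinpoint(n,th)][:3])
E
```

```text
pics
{'t': 0.0, 'joints': array([ 6.29115779e+01,  2.42840055e+01,  9.34333681e+01, -2.42865369e-03,
        6.23720570e+01, -1.08761564e+00]), 'qvel': array([ 0.04961457,  0.02740722, -0.06914605,  0.09568474, -0.05191684,
        0.11223477]), 'joint_efforts': array([-2.14056672e-03, -5.57384920e+01, -2.81743419e+01, -2.41212292e-04,
        7.44773570e-03, -1.45893563e-05]), 'ee_pos': array([0.27370439, 0.5612392 , 0.22143707]), 'eef_rot': array([[-6.77325140e-04, -8.98796509e-01,  4.38365575e-01],
       [-1.40674109e-03,  4.38366098e-01,  8.98795408e-01],
       [-9.99998781e-01, -7.89013946e-06, -1.56129036e-03]]), 'contact_force': array([ 0.51426931, -0.08246081, -0.46905565]), 'torque': array([ 0.00853539, -0.03312905, -0.00676301]), 'width': 0.9983785930928742}
scene 45.402315908703955 328.1772815492254 193.1064045701865 [[-0.71690207  0.69709249 -0.01065278]
 [ 0.51967326  0.52413038 -0.67470516]
 [-0.46474846 -0.48923349 -0.73801048]] [ 0.36994834 -0.16183577  1.74702946]
clamp [(307, 202, 0.56)]
lid_edge [(283, 184, 0.62)]
hinge_line [(225, 210, 0.66), (295, 207, 0.58)]
strip [(315, 187, 0.45)]
bolt_grip [(267, 194, 0.6), (390, 255, 0.31)]
keeper_mouth [(335, 193, 0.62)]
tube [(329, 125, 0.94), (239, 147, 0.93), (421, 320, 0.73)]
top 52.33849919212462 328.18735810831936 201.60967676014377 [[ 0.00272452 -0.99999535  0.00137011]
 [-0.99136578 -0.00288063 -0.1310938 ]
 [ 0.13109714 -0.00100112 -0.99136902]] [-0.01964458  0.49529259  1.20804177]
clamp [(360, 200, 0.75), (412, 136, 0.58)]
lid_edge [(356, 153, 0.56)]
hinge_line [(353, 175, 0.81)]
strip [(363, 208, 0.54)]
bolt_grip [(360, 139, 0.61)]
keeper_mouth [(338, 219, 0.72)]
tube [(478, 201, 0.9), (361, 197, 0.89), (190, 180, 0.78)]
```

View pics/scene0.png

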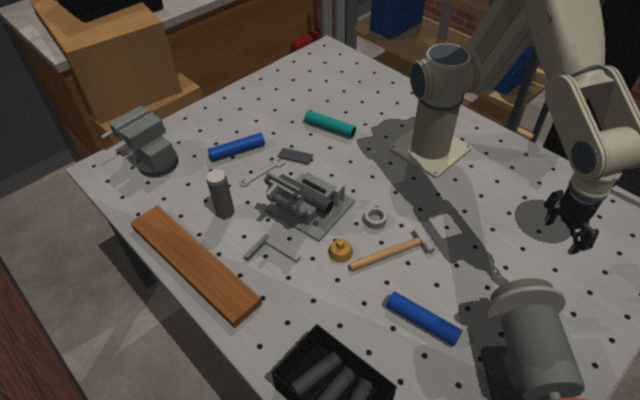

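View pics/top0.png

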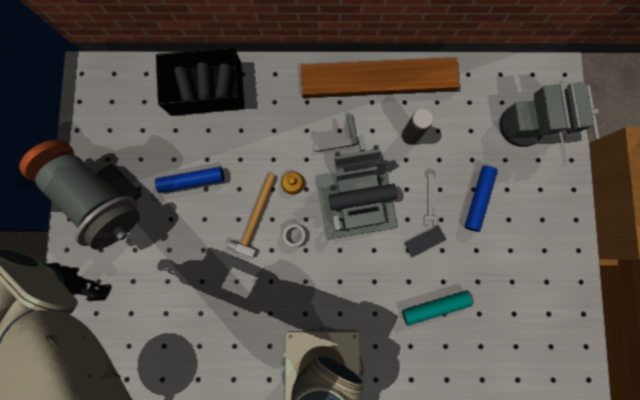

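Run:
```python
import cv2
a=cv2.imread("pics/top0.png")[100:260,290:430]; cv2.imwrite("pics/topc.png",cv2.resize(a,None,fx=3.7,fy=3.7,interpolation=cv2.INTER_CUBIC))
a=cv2.imread("pics/scene0.png")[110:260,190:380]; cv2.imwrite("pics/scenec.png",cv2.resize(a,None,fx=4,fy=4,interpolation=cv2.INTER_CUBIC))
```

```text
(no output)
```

View pics/topc.png

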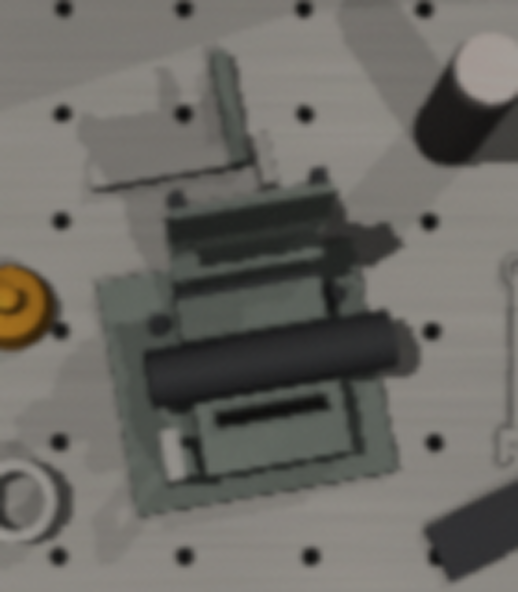

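View pics/scenec.png

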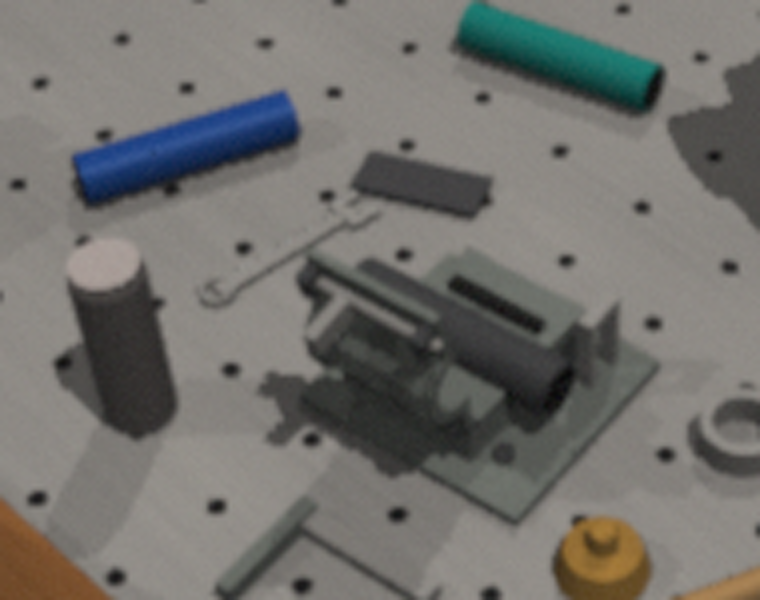

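The top view shows the clamp at about (360,200), with the dark tube in it at (361,197). The keeper is on the left at (337,223) and the lid stands open at the top at (358,160). Tube look-alikes are the blue ones at (190,180) and (481,198), the turquoise one at (438,307), and dark tubes in the bin at (203,80). The tube I want is the dark one lying in the clamp, which the crop confirms.

```bash
cat > h.py <<'E'
import numpy as np, cv2
from station import *
def cloud(n,d=None):
    d=d or get_image(n)
    f=200/np.tan(np.radians(d["fov_y"]/2)); v,u=np.mgrid[:400,:640]
    z=d["depth"]; P=np.stack([(u-d["cx"])/f*z,(v-d["cy"])/f*z,z],-1)
    W=(P-d["t"])@d["R"]; W[z==0]=np.nan
    return W,d
E
python3 - <<'E'
from h import *
W,d=cloud("top"); S,e=cloud("scene")
np.savez("c0.npz",W=W,S=S,fW=d["frame"],fS=e["frame"])
def px(W,u,v): return W[v,u].round(3)
print("strip",px(W,363,211),"block",px(W,363,222),"tube",px(W,361,197),"plate",px(W,330,237))
for nm,A,b in (("top",W,(290,430,100,260)),("scene",S,(190,380,110,260))):
    Q=A[b[2]:b[3],b[0]:b[1]].reshape(-1,3); Q=Q[np.isfinite(Q).all(1)]
    m=(Q[:,2]>.008)&(Q[:,2]<.018)
    X=Q[m]; print(nm,"plate z",len(X),X.mean(0) if len(X) else '')
# height map
A=W[130:245,300:410,2]*1000
np.set_printoptions(linewidth=250)
print(A[::5,::5].round(0))
E
```

```text
strip [ 0.463 -0.121  0.066] block [ 0.431 -0.122  0.057] tube [ 0.503 -0.115  0.078] plate [ 0.389 -0.024  0.01 ]
top plate z 2437 [ 0.4913711  -0.12013262  0.01269005]
scene plate z 1992 [ 0.52590957 -0.1087066   0.0121337 ]
[[  1.   1.  -3.   1.  -0.   4.   1.   4.   1.   5.  15.   0.   0.   2.   2.   1.   2.   1.   2.   3.  -0.  67.]
 [  3.   4.   2.  -3.  -0.   2.  -4.   5.  -2.   2.  -2.  24.   3.  -0.   0.  -1.  -1.   1.  -2.   1.   3.  44.]
 [  2.   2.   5.   3.   4.  nan   1.  -1.  18.  16.  18.  23. 184.  -1.  -2.   3.  -6.   1.  -4.  -0.   5.  19.]
 [  2.  -0.   0.  12.  15.  21.  11.  13.  17.  16.   7.   0. 188.   3.   4. 191.  -0.   5.   2.   1.   1.   8.]
 [  1.   1.   0.  19.   7.   1.   1.  -2.   6.   1.  -1.   4. 170.   4. 186. 202. 204.  -1.  -1.   4.   2.   1.]
 [  3.  -3.   4.  -0.  -1.  -1.   3.   3. 193. 200. 205. 202. 201. 193. 190. 182.  -1.  -1.   1.   3.  -4.   5.]
 [  0.  -1.   4.   4.  -3.   4.   4. 137. 191. 187. 179. 175. 166. 165. 158. 154.   1.   1.   4.   4.   2.   4.]
 [  0.   0.   1.  -5.   3.   1.   4.  92. 160. 156. 150.  96.  96.  94.  97.  95. 
[... 1026 characters left out ...]
  16.   2.  -3.  -1.]
 [ -1.   3.  -3.   2.   3.  15.  13.  16.  11.  54.  57.  56.  55.  57.  53.  54.  50.  16.  12.  12.   0.   0.]
 [ -0.  -0.   3.   3.   1.  12.  14.  86.  19.  57.  55.  62.  59.  52.  54.  57.  60.  53.  11.   9.  -1.  -0.]
 [ -1.   2.   1.  -2.   0.   8.  13.  84.  14.  53.  53.  53.  55.  53.  18.  14.  14.  15.  15.   7.   0.   4.]
 [  2.   1.   1.   5.  -4.  -0.   7.  47.   7.  13.  12.  10.  18.  12.  11.  15.   2.   2.   3.   0.   2.   1.]
 [  1.  28.  -0.   3.  -1.   1.  11.   9.  16.  16.  12.   1.  -2.   4.   2.   3.   1.   2.   0.  -1.   0.  -2.]
 [ 30.   2.   1.  -4.   2.   8.  -1.   2.   2.   4.   0.   2.   1.  -2.   8.   5.   5.  -2.   1.  -1.   3.  -2.]]
```

```bash
cat > fit.py <<'E'
from h import *
from scipy.optimize import differential_evolution as de
from scipy.spatial.transform import Rotation
c=np.load("c0.npz")
W=c["W"][135:250,300:415].reshape(-1,3); S=c["S"][130:250,240:370].reshape(-1,3)
Q=np.vstack([W,S]); Q=Q[np.isfinite(Q).all(1)]
Q=Q[(Q[:,2]<.1)&(Q[:,2]>-.01)&(abs(Q[:,0]-.49)<.16)&(abs(Q[:,1]+.12)<.16)]
def tocl(Q,p):
    D=Q[:,:2]-p[:2]; cs,sn=np.cos(p[2]),np.sin(p[2])
    return D[:,0]*cs+D[:,1]*sn, -D[:,0]*sn+D[:,1]*cs
def model(x,y):
    z=np.zeros_like(x)
    z=np.where((abs(x)<.1)&(abs(y)<.11),.012,z)
    b=(x>-.085)&(x<.072)&(abs(y)<.06); z=np.where(b,.055,z)
    z=np.where((abs(x+.042)<.006)&(abs(y)<.045),.064,z)
    t=(abs(x)<.024)&(abs(y)<.1); z=np.where(t,.055+np.sqrt(np.clip(.024**2-x*x,0,1)),z)
    z=np.where((abs(x+.065)<.02)&(y>.078)&(y<.092),.086,z)
    return z
def cost(p):
    x,y=tocl(Q,p); m=(x<.06)
    e=np.clip(abs(Q[:,2]-model(x,y)),0,.02)
    return np.where(m,e,.01).mean()
r=de(cost,[(.45,.54),(-.16,-.08),(-.1,.35)],seed=1,tol=1e-6,popsize=25)
print(r.x,np.degrees(r.x[2]),r.fun)
np.save("pose.npy",r.x)
E
python3 fit.py
python3 - <<'E'
from h import *
p=np.load("pose.npy"); c=np.load("c0.npz")
import matplotlib
E
python3 - <<'E'
from h import *
p=np.load("pose.npy"); c=np.load("c0.npz")
img=np.full((560,800,3),255,np.uint8)
# side view x (−.12..0.2), z 0..0.26 ; second: y vs z
for A,col in ((c["W"],(255,0,0)),(c["S"],(0,0,255))):
    Q=A.reshape(-1,3);Q=Q[np.isfinite(Q).all(1)]
    D=Q[:,:2]-p[:2];cs,sn=np.cos(p[2]),np.sin(p[2]); x=D[:,0]*cs+D[:,1]*sn; y=-D[:,0]*sn+D[:,1]*cs
    m=(abs(y)<.1)&(x>-.12)&(x<.2)&(Q[:,2]<.27)
    for a,b in zip(x[m],Q[m,2]): cv2.circle(img,(int((a+.12)*2000),int(540-b*2000)),1,col,-1)
cv2.imwrite("pics/side.png",img)
E
```

```text
[ 0.50667915 -0.11472336  0.17911334] 10.262438568163011 0.005513202872884731Traceback (most recent call last):
  File "<stdin>", line 3, in <module>
ModuleNotFoundError: No module named 'matplotlib'
```

View pics/side.png

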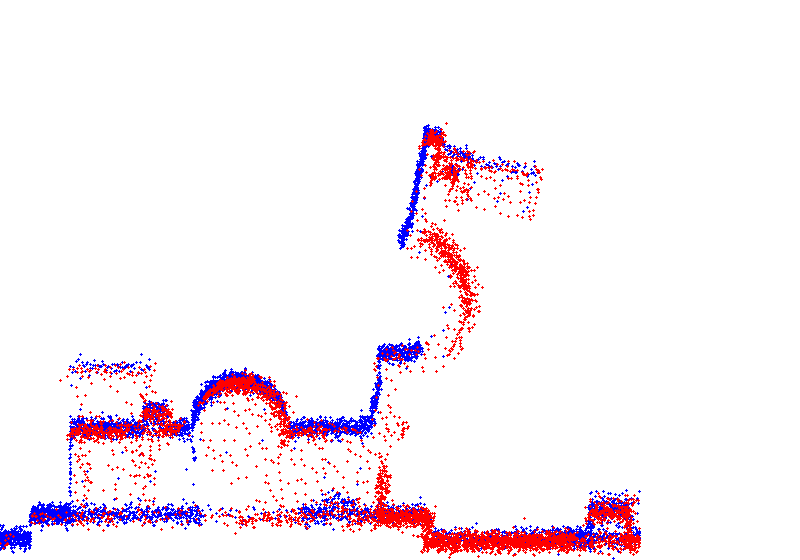

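Run:
```python
from h import *
p=np.load("pose.npy"); c=np.load("c0.npz")
W=c["W"]
for u,v in ((60,190),(110,220),(130,235),(120,190),(418,122),(412,138),(350,125),(375,155),(365,160)):
    q=W[v,u]; D=q[:2]-p[:2];cs,sn=np.cos(p[2]),np.sin(p[2])
    print((u,v),q.round(3),"clamp",round(D[0]*cs+D[1]*sn,3),round(-D[0]*sn+D[1]*cs,3))
def w(x,y,z):
    cs,sn=np.cos(p[2]),np.sin(p[2]); return np.round([p[0]+x*cs-y*sn,p[1]+x*sn+y*cs,z],4)
r=.1
H=np.array([.065,.055])
for th in (100,90,75,60,45,30,15,8,5,0):
    t=np.radians(th);u=np.array([-np.cos(t),np.sin(t)]);n=np.array([np.sin(t),np.cos(t)])
    A=H+.13*u+.014*n; cr=A+.005*n; g=H+.13*u+.061*n
    print(th,"corner",cr.round(4),"handletop",g.round(4), "world handle",w(g[0],-.025,g[1]))
```

```text
(60, 190) [0.502 0.688 0.203] clamp 0.138 0.791
(110, 220) [0.422 0.545 0.213] clamp 0.034 0.665
(130, 235) [0.394 0.593 0.003] clamp 0.015 0.717
(120, 190) [0.529 0.619 0.032] clamp 0.153 0.718
(418, 122) [ 0.702 -0.268  0.168] clamp 0.165 -0.185
(412, 138) [ 0.685 -0.271  0.069] clamp 0.148 -0.185
(350, 125) [ 0.741 -0.086  0.022] clamp 0.235 -0.014
(375, 155) [ 0.604 -0.145  0.182] clamp 0.09 -0.047
(365, 160) [ 0.594 -0.119  0.165] clamp 0.085 -0.02
100 corner [0.1063 0.1797] handletop [0.1476 0.1724] world handle [ 0.6564 -0.113   0.1724]
90 corner [0.084 0.185] handletop [0.126 0.185] world handle [ 0.6351 -0.1169  0.185 ]
75 corner [0.0497 0.1855] handletop [0.0903 0.1964] world handle [ 0.6    -0.1232  0.1964]
60 corner [0.0165 0.1771] handletop [0.0528 0.1981] world handle [ 0.5631 -0.1299  0.1981]
45 corner [-0.0135  0.1604] handletop [0.0162 0.1901] world handle [ 0.5271 -0.1364  0.1901]
30 corner [-0.0381  0.1365] handletop [-0.0171  0.1728] world handle [ 0.4943 -0.1424  0.1728]
15 corner [-0.0557  0.107 ] handletop [-0.0448  0.1476] world handle [ 0.4671 -0.1473  0.1476]
8 corner [-0.0611  0.0919] handletop [-0.0552  0.1335] world handle [ 0.4568 -0.1492  0.1335]
5 corner [-0.0628  0.0853] handletop [-0.0592  0.1271] world handle [ 0.4529 -0.1499  0.1271]
0 corner [-0.065  0.074] handletop [-0.065  0.116] world handle [ 0.4472 -0.1509  0.116 ]
```

>>> servo_tool --pt "0 -0.05 0 0 0 0 0" --pt "0 -0.05 0 0 0 0 0" --pt "0 -0.03 0 -0.02 0 0 0" --pt "0 0 -0.037 -0.037 0 0 0" --pt "0 0 -0.042 -0.042 0 0 0" --pt "0 0 -0.042 -0.042 0 0 0" --pt "0 0 -0.042 -0.042 0 0 0"

```text
t: 1.78
ee_pos: [0.3405, 0.3241, 0.3524]
eef_rot: [[0.001, -0.899, 0.438], [0.0, 0.438, 0.899], [-1.0, -0.0, 0.001]]
contact_force: [1.0, -0.2, 0.4]
width: 0.001
```

>>> servo_tool --pt "0 0 -0.0443 -0.0223 0 0 0" --pt "0 0 -0.0443 -0.0223 0 0 0" --pt "0 0 -0.0443 -0.0223 0 0 0" --pt "0 0 -0.0443 -0.0223 0 0 0" --pt "0 0 -0.0443 -0.0223 0 0 0" --pt "0 0 -0.0443 -0.0223 0 0 0" --pt "0 0 -0.0443 -0.0223 0 0 0" --pt "0 0 -0.0443 -0.0223 0 0 0" --pt "0 0 -0.0443 -0.0223 0 0 0" --pt "0 0 -0.0443 -0.0223 0 0 0"

```text
t: 3.02
ee_pos: [0.6415, -0.0703, 0.3523]
eef_rot: [[0.0, -0.899, 0.438], [0.0, 0.438, 0.899], [-1.0, -0.0, 0.0]]
contact_force: [1.0, -0.2, 0.1]
width: -0.003
```

>>> servo_tool --pt "0 0 0 0 0.18 0 0" --pt "0 0 0 0 0.18 0 0" --pt "0 0 0 0 0.18 0 0" --pt "0 0 0 0 0.18 0 0" --pt "0 0 0 0 0.18 0 0" --pt "0 0 0 0 0.18 0 0" --pt "0 0 0 0 0.18 0 0" --pt "0 0 0 0 0.18 0 0" --pt "0 0 0 0 0.18 0 0" --pt "0 0 0 0 0.18 0 0"

```text
t: 4.28
ee_pos: [0.6406, -0.0688, 0.3522]
eef_rot: [[-0.0, 0.636, 0.772], [-0.0, 0.772, -0.636], [-1.0, -0.0, -0.0]]
contact_force: [-0.4, 0.1, -0.2]
width: 0.005
```

>>> servo_tool --pt "0 0 0 0 0.18 0 0" --pt "0 0 0 0 0.18 0 0" --pt "0 0 0 0 0.18 0 0" --pt "0 0 0 0 0.17 0 0" --pt "0 0 0 0 0 0 0"

```text
t: 4.9
ee_pos: [0.6406, -0.0688, 0.3522]
eef_rot: [[-0.0, 0.984, 0.178], [-0.0, 0.178, -0.984], [-1.0, -0.0, -0.0]]
contact_force: [-0.8, -0.5, -0.4]
width: -0.0
```

```bash
cat > q.py <<'E'
from h import *
p=np.load("pose.npy"); s=get_state(); cs,sn=np.cos(p[2]),np.sin(p[2])
D=s["ee_pos"][:2]-p[:2]; R=s["eef_rot"]
print("clamp TCP",round(D[0]*cs+D[1]*sn,4),round(-D[0]*sn+D[1]*cs,4),"z",s["ee_pos"][2].round(4),"tip z",(s["ee_pos"][2]-.022).round(4))
print("tool z angle rel -yclamp deg",np.degrees(np.arctan2(R[1,2],R[0,2])-(p[2]-np.pi/2)), "F",s["contact_force"].round(1),"w",round(s["width"],3),"j",s["joints"].round(1),"t",s["t"])
E
python3 q.py
python3 - <<'E'
from h import *
for n in ("scene","top"): cv2.imwrite(f"pics/{n}1.png",get_image(n)["frame"][:,:,::-1])
a=cv2.imread("pics/scene1.png")[80:280,150:400];b=cv2.imread("pics/top1.png")[80:280,250:500]
cv2.imwrite("pics/b1.png",cv2.resize(np.hstack([a,b]),None,fx=1.6,fy=1.6))
E
```

```text
clamp TCP 0.1399 0.0213 z 0.3522 tip z 0.3302
tool z angle rel -yclamp deg 0.01113482753862968 F [-0.8 -0.5 -0.4] w -0.0 j [-7.2 19.5 83.1 -0.  77.5 72.5] t 4.9
```

View pics/b1.png

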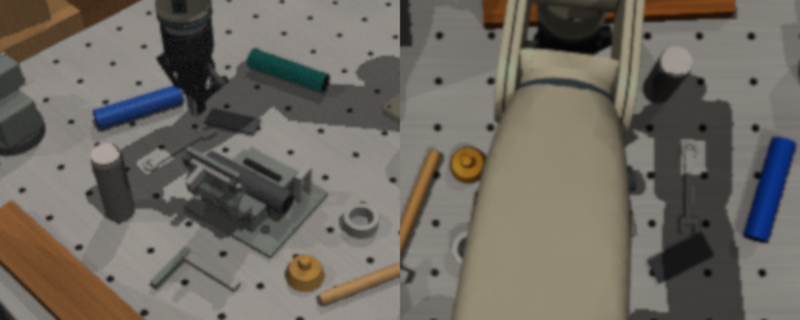

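>>> servo_tool --pt "0 0.04 0 0 0 0 0" --pt "0 0.04 0 0 0 0 0" --pt "0 0.04 0 0 0 0 0" --pt "0 0.032 0 0 0 0 0" --pt "0 0 -0.01 0 0 0 0" --pt "0 0 -0.01 0 0 0 0" --pt "0 0 -0.01 0 0 0 0" --pt "0 0 -0.01 0 0 0 0"

```text
t: 6.0
ee_pos: [0.6011, -0.0762, 0.2016]
eef_rot: [[0.002, 0.984, 0.177], [-0.0, 0.177, -0.984], [-1.0, 0.002, 0.001]]
contact_force: [-1.0, 0.0, -0.4]
width: 0.002
```

```bash
python3 q.py
```

```text
clamp TCP 0.0998 0.0211 z 0.2016 tip z 0.1796
tool z angle rel -yclamp deg -0.06550541572238454 F [-1.   0.  -0.4] w 0.002 j [-8.3 24.  96.9 -0.  59.  71.5] t 6.0
```

>>> servo_tool --pt "0 0 -0.012 0 0 0 0" --pt "0 0 -0.013 0 0 0 0" --pt "0 0 -0.013 0 0 0 0" --pt "0 0 0 0 0 0 0"

```text
t: 6.5
ee_pos: [0.5628, -0.0828, 0.2002]
eef_rot: [[-0.001, 0.984, 0.176], [0.0, 0.176, -0.984], [-1.0, -0.001, -0.0]]
contact_force: [0.2, 0.1, 0.6]
width: -0.004
```

```bash
python3 q.py
cat > snap.py <<'E'
import sys
from h import *
k=sys.argv[1]
S,d=cloud("scene"); a=d["frame"][:,:,::-1]
p=np.load("pose.npy"); Q=S[100:270,180:390].reshape(-1,3); Q=Q[np.isfinite(Q).all(1)]
D=Q[:,:2]-p[:2];cs,sn=np.cos(p[2]),np.sin(p[2]); x=D[:,0]*cs+D[:,1]*sn; y=-D[:,0]*sn+D[:,1]*cs
img=np.full((600,400,3),255,np.uint8)
for X,Y,Z in zip(x,y,Q[:,2]):
    if abs(Y)<.062 and -.12<X<.2 and Z<.28: cv2.circle(img,(int((X+.12)*1250),int(580-Z*1250)),1,(0,0,255) if Y<0 else (0,160,0),-1)
c=cv2.resize(a[100:270,180:390],(400,324),interpolation=cv2.INTER_CUBIC); c=cv2.copyMakeBorder(c,0,276,0,0,cv2.BORDER_CONSTANT)
cv2.imwrite(f"pics/s{k}.png",np.hstack([img,c]))
E
python3 snap.py 2
```

```text
clamp TCP 0.0609 0.0214 z 0.2002 tip z 0.1782
tool z angle rel -yclamp deg -0.0995398091604031 F [0.2 0.1 0.6] w -0.004 j [ -9.6  21.1 101.6  -0.   57.3  70.3] t 6.5
```

View pics/s2.png

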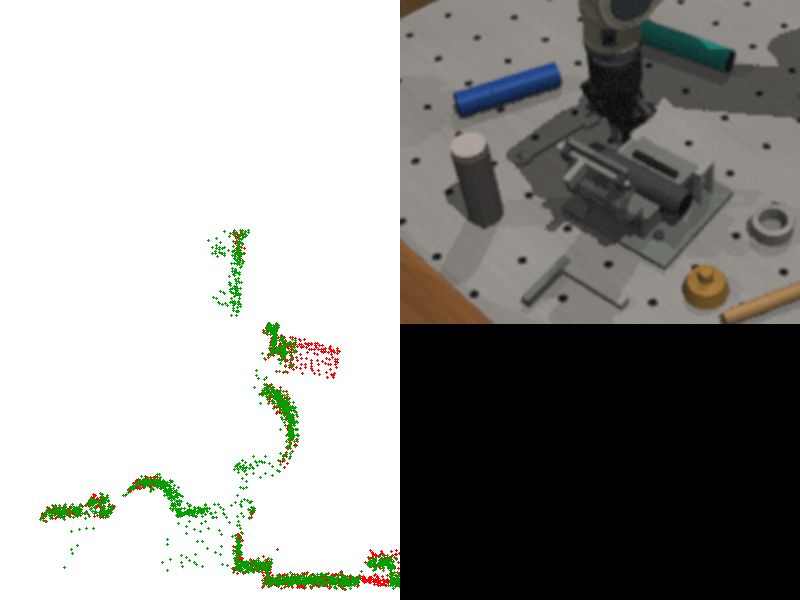

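Run:
```python
from h import *
S,d=cloud("scene"); a=d["frame"][:,:,::-1]
cv2.imwrite("pics/z2.png",cv2.resize(a[120:220,230:350],None,fx=6,fy=6,interpolation=cv2.INTER_CUBIC))
s=get_state(); p=np.load("pose.npy"); f=200/np.tan(np.radians(d["fov_y"]/2))
for off in (-.05,0,.022):
    X=s["ee_pos"]+off*s["eef_rot"][:,0]; c=d["R"]@X+d["t"]; print(off,(c[:2]/c[2]*f+[d["cx"],d["cy"]]).round(1),c[2].round(3))
for v in range(140,190,5): print(v,[tuple(S[v,u].round(3)) for u in (285,290,295)])
print(s["joints"],s["ee_pos"])
```

```text
-0.05 [294.4 164.2] 1.341
0 [295.5 176.7] 1.377
0.022 [295.9 182. ] 1.394
140 [(np.float64(0.599), np.float64(-0.069), np.float64(0.37)), (np.float64(0.591), np.float64(-0.058), np.float64(0.372)), (np.float64(0.58), np.float64(-0.051), np.float64(0.369))]
145 [(np.float64(nan), np.float64(nan), np.float64(nan)), (np.float64(0.591), np.float64(-0.059), np.float64(0.355)), (np.float64(0.581), np.float64(-0.052), np.float64(0.353))]
150 [(np.float64(0.583), np.float64(-0.094), np.float64(0.309)), (np.float64(0.573), np.float64(-0.085), np.float64(0.308)), (np.float64(0.571), np.float64(-0.066), np.float64(0.319))]
155 [(np.float64(0.399), np.float64(-0.344), np.float64(0.004)), (np.float64(0.574), np.float64(-0.086), np.float64(0.29)), (np.float64(0.577), np.float64(-0.06), np.float64(0.309))]
160 [(np.float64(0.579), np.float64(-0.104), np.float64(0.262)), (np.float64(0.577), np.float64(-0.084), np.float64(0.274)), (np.float64(0.575), np.float64(-0.064), np.float64(0.287))]
165 [(np.float64(0.431), np.float64(-0.307), np.float64(0.001)), (np.float64(0.577), np.float64(-0.086), np.floa
[... 250 characters left out ...]
0.239))]
175 [(np.float64(0.462), np.float64(-0.271), np.float64(-0.001)), (np.float64(0.449), np.float64(-0.261), np.float64(-0.003)), (np.float64(0.572), np.float64(-0.074), np.float64(0.219))]
180 [(np.float64(0.525), np.float64(-0.189), np.float64(0.08)), (np.float64(0.513), np.float64(-0.178), np.float64(0.08)), (np.float64(0.457), np.float64(-0.223), np.float64(0.005))]
185 [(np.float64(0.602), np.float64(-0.087), np.float64(0.191)), (np.float64(0.597), np.float64(-0.069), np.float64(0.201)), (np.float64(0.513), np.float64(-0.154), np.float64(0.075))]
[-9.53717160e+00  2.11788178e+01  1.01486358e+02  2.97527615e-03
  5.72998647e+01  7.02818136e+01] [ 0.56410015 -0.08269373  0.20040984]
```

View pics/z2.png

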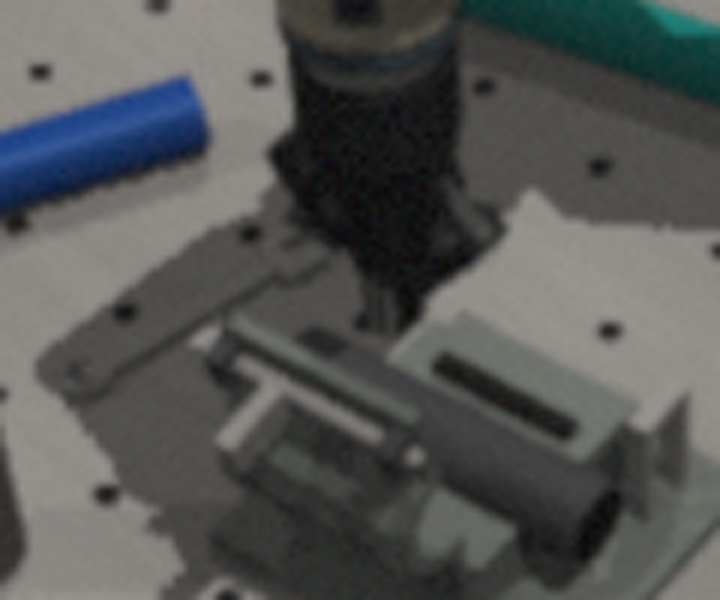

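Run:
```python
from h import *
s=get_state()
def chk(S,ee,lab):
    Q=S.reshape(-1,3); Q=Q[np.isfinite(Q).all(1)]
    m=(np.hypot(*(Q[:,:2]-ee[:2]).T)<.07)&(Q[:,2]>ee[2]-.06)&(Q[:,2]<ee[2]+.1)
    X=Q[m]; X=X[X[:,2].argsort()]
    print(lab,len(X)); print((X[:25]-ee).round(3).tolist())
S,d=cloud("scene"); chk(S,s["ee_pos"],"now scene")
c=np.load("c0.npz"); ee0=np.array([.2737,.5612,.2214])
chk(c["S"],ee0,"start scene"); chk(c["W"],ee0,"start top")
a=c["fS"][:,:,::-1]; cv2.imwrite("pics/g0.png",cv2.resize(a[150:270,520:640],(720,600),interpolation=cv2.INTER_CUBIC))
f=200/np.tan(np.radians(d["fov_y"]/2))
for off in (-.05,0,.022):
    X=ee0+[0,0,-off]; q=d["R"]@X+d["t"]; print(off,(q[:2]/q[2]*f+[d["cx"],d["cy"]]).round(1))
```

```text
now scene 936
[[0.028, 0.046, -0.06], [0.041, 0.043, -0.06], [0.043, 0.014, -0.06], [0.041, -0.001, -0.06], [0.045, 0.039, -0.06], [0.039, 0.019, -0.06], [0.046, -0.005, -0.06], [0.048, -0.029, -0.06], [0.046, -0.027, -0.059], [0.044, 0.003, -0.059], [0.041, -0.01, -0.059], [0.039, -0.003, -0.059], [0.035, 0.023, -0.059], [0.046, 0.023, -0.059], [0.033, 0.042, -0.059], [0.031, 0.049, -0.059], [0.043, -0.017, -0.059], [0.053, -0.028, -0.059], [0.041, 0.039, -0.059], [0.047, -0.021, -0.059], [0.041, 0.007, -0.059], [0.035, 0.045, -0.059], [0.036, 0.029, -0.059], [0.039, 0.015, -0.058], [0.053, -0.032, -0.058]]
start scene 614
[[-0.021, -0.037, 0.023], [-0.018, -0.039, 0.023], [0.028, 0.04, 0.025], [0.025, 0.043, 0.025], [-0.015, -0.04, 0.025], [-0.026, -0.033, 0.026], [-0.024, -0.035, 0.026], [-0.012, -0.042, 0.027], [0.026, 0.036, 0.027], [-0.012, -0.045, 0.027], [0.029, 0.042, 0.027], [-0.019, -0.038, 0.028], [-0.029, -0.033, 0.028], [-0.025, -0.036, 0.028], [-0.02, -0.036, 0.028], [0.026, 0.042, 0.028], [-0.013, -0.046, 0.029], [-0.025, -0.034, 0.03], [0.03, 0.039, 0.03], [0.025, 0.036, 0.03], [-0.013, -0.041, 0.03], [-0.014, -0.039, 0.03], [0.028, 0.038, 0.03], [0.029, 0.045, 0.031], [-0.02, -0.037, 0.031]]
start top 204
[[0.027, 0.035, 0.023], [0.019, 0.037, 0.024], [-0.017, -0.048, 0.026], [0.022, 0.036, 0.026], [0.024, 0.033, 0.026], [0.017, 0.038, 0.026], [0.024, 0.034, 0.029], [0.02, 0.036, 0.03], [-0.014, -0.05, 0.03], [-0.016, -0.046, 0.031], [0.022, 0.035, 0.031], [0.027, 0.033, 0.031], [-0.016, -0.049, 0.032], [0.024, 0.034, 0.032], [0.022, 0.036, 0.033], [-0.011, -0.047, 0.033], [0.029, 0.034, 0.033], [0.02, 0.035, 0.035], [0.029, 0.036, 0.035], [-0.014, -0.05, 0.035], [-0.021, -0.053, 0.035], [0.027, 0.033, 0.035], [-0.011, -0.05, 0.035], [-0.023, -0.051, 0.036], [-0.018, -0.053, 0.036]]
-0.05 [562.9 231.3]
0 [555.8 243.7]
0.022 [552.8 249. ]
```

View pics/g0.png

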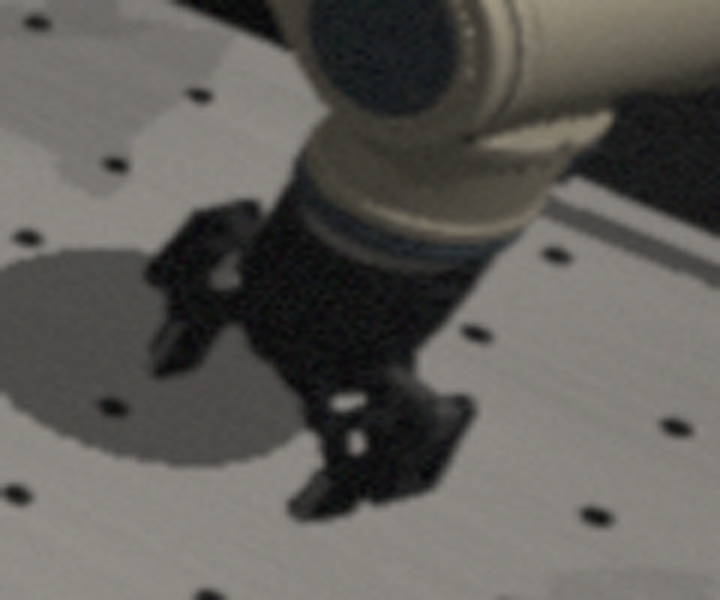

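The gripper passed over the lid without touching it. Both cameras put the real fingertips about 10 mm above the reported TCP when shut and about 23 mm above it when open, not 22 mm ahead of it. I'll use the measured offset, so I'm backing out and going lower.

>>> servo_tool --pt "0 -0.04 0 0 0 0 0" --pt "0 0 0.045 0 0 0 0" --pt "0 0 0.04 0 0 0 0" --pt "0 0.04 0 0 0 0 0" --pt "0 0.038 0 0 0 0 0" --pt "0 0 0 0 0 0 0"

```text
t: 7.4
ee_pos: [0.6455, -0.0671, 0.1589]
eef_rot: [[-0.007, 0.984, 0.177], [0.001, 0.177, -0.984], [-1.0, -0.006, -0.002]]
contact_force: [-0.1, -0.3, 0.3]
width: -0.002
```

```bash
sed -i 's/ee_pos"\]\[2\]-.022/ee_pos"][2]+.010/' q.py; python3 q.py; python3 snap.py 3
```

```text
clamp TCP 0.1451 0.0221 z 0.1589 tip z 0.1689
tool z angle rel -yclamp deg -0.05824778036957238 F [-0.1 -0.3  0.3] w -0.002 j [-7.  30.5 92.4  0.  57.5 72.8] t 7.4
```

View pics/s3.png

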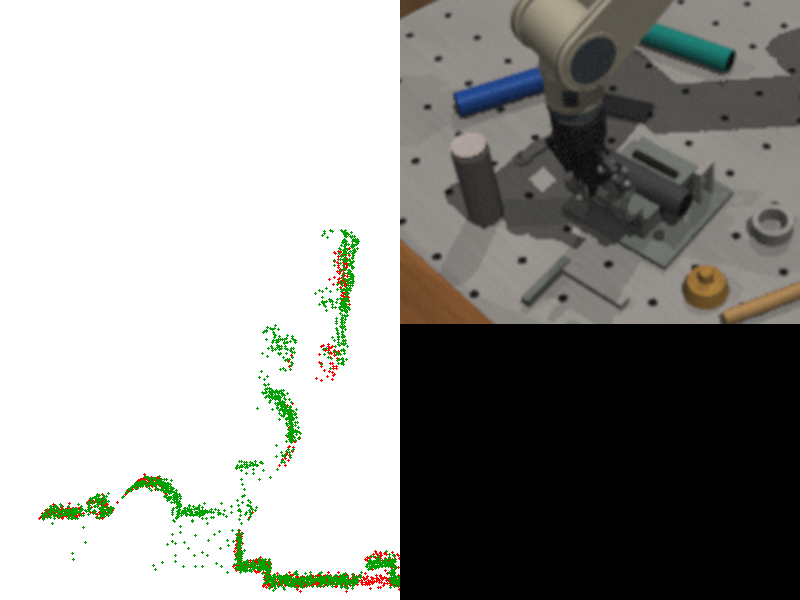

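>>> servo_tool --pt "0 0 -0.012 0 0 0 0" --pt "0 0 -0.012 0 0 0 0" --pt "0 0 -0.012 0 0 0 0" --pt "0 -0.002 -0.012 0 0 0 0" --pt "0 -0.002 -0.012 0 0 0 0" --pt "0 -0.002 -0.012 0 0 0 0" --pt "0 0 -0.012 0 0 0 0" --pt "0 0 0 0 0 0 0"

```text
t: 8.45
ee_pos: [0.5629, -0.0825, 0.1679]
eef_rot: [[-0.003, 0.984, 0.176], [0.0, 0.176, -0.984], [-1.0, -0.003, -0.001]]
contact_force: [-0.3, 0.1, -0.5]
width: 0.001
```

```bash
python3 q.py; python3 snap.py 4
```

```text
clamp TCP 0.0611 0.0216 z 0.1679 tip z 0.1779
tool z angle rel -yclamp deg -0.10075633559041917 F [-0.3  0.1 -0.5] w 0.001 j [ -9.5  23.6 102.8  -0.   53.7  70.3] t 8.45
```

View pics/s4.png

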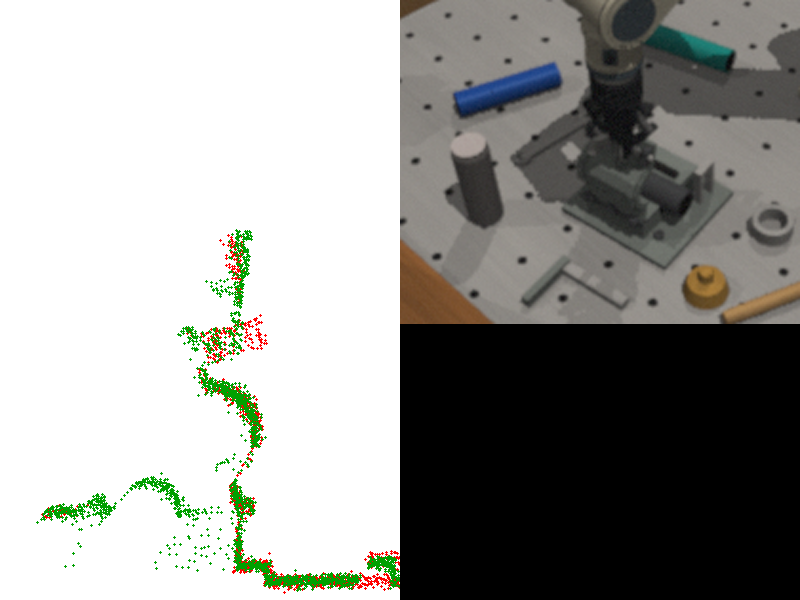

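>>> servo_tool --pt "0 0.002 -0.011 0 0 0 0" --pt "0 0.002 -0.011 0 0 0 0" --pt "0 0.003 -0.011 0 0 0 0" --pt "0 0.005 -0.01 0 0 0 0" --pt "0 0.005 -0.01 0 0 0 0" --pt "0 0.006 -0.01 0 0 0 0" --pt "0 0.006 -0.009 0 0 0 0" --pt "0 0.007 -0.008 0 0 0 0" --pt "0 0.007 -0.008 0 0 0 0" --pt "0 0 0 0 0 0 0"

```text
t: 9.75
ee_pos: [0.4764, -0.0979, 0.1244]
eef_rot: [[-0.003, 0.984, 0.177], [0.0, 0.177, -0.984], [-1.0, -0.003, -0.001]]
contact_force: [-0.2, 0.3, 0.6]
width: -0.001
```

```bash
python3 q.py; python3 snap.py 5
```

```text
clamp TCP -0.0268 0.0219 z 0.1244 tip z 0.1344
tool z angle rel -yclamp deg -0.08676335898504058 F [-0.2  0.3  0.6] w -0.001 j [-13.   21.4 114.5  -0.   44.3  66.8] t 9.75
```

View pics/s5.png

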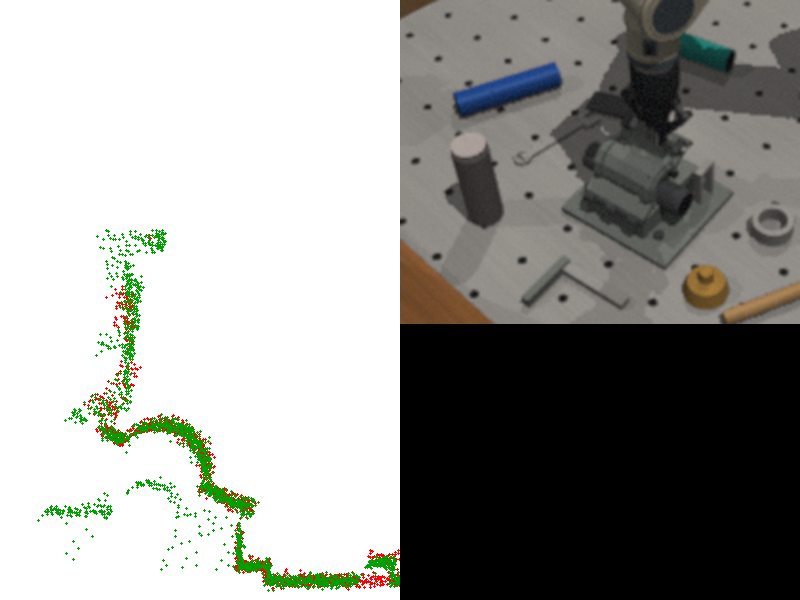

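>>> servo_tool --pt "0 0.008 -0.008 0 0 0 0" --pt "0 0.008 -0.008 0 0 0 0" --pt "0 0.008 -0.006 0 0 0 0" --pt "0 0.008 -0.006 0 0 0 0" --pt "0 0.007 -0.003 0 0 0 0" --pt "0 0.006 -0.003 0 0 0 0" --pt "0 0.003 0 0 0 0 0" --pt "0 0 0 0 0 0 0" --pt "0 0 0 0 0 0 0"

```text
t: 10.92
ee_pos: [0.445, -0.104, 0.0773]
eef_rot: [[0.0, 0.984, 0.177], [-0.0, 0.177, -0.984], [-1.0, 0.0, 0.0]]
contact_force: [0.1, -0.2, 0.4]
width: 0.002
```

```bash
python3 q.py; python3 snap.py 6
```

```text
clamp TCP -0.0588 0.0215 z 0.0773 tip z 0.0873
tool z angle rel -yclamp deg -0.06935314277167194 F [ 0.1 -0.2  0.4] w 0.002 j [-14.7  24.5 119.4   0.   36.1  65.2] t 10.925
```

View pics/s6.png

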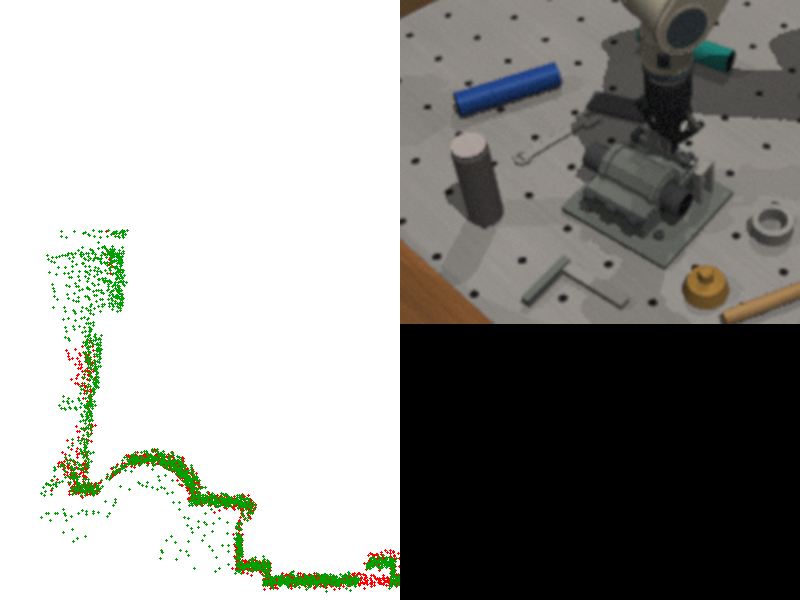

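>>> servo_tool --pt "0.0854 -0.04 0 0 0 0 0" --pt "0.0854 -0.05 0 0 0 0 0" --pt "0.0854 -0.03 0 0 0 0 0" --pt "0.0854 0 0 0.023 0 0 0" --pt "0.0854 0 0 0.023 0 0 0" --pt "0.0854 0 0 0 0 0 0"

```text
t: 11.72
ee_pos: [0.4533, -0.1502, 0.1976]
eef_rot: [[0.001, 0.985, 0.175], [-0.0, 0.175, -0.985], [-1.0, 0.001, 0.001]]
contact_force: [0.3, 0.4, -0.7]
width: 1.002
```

```bash
python3 q.py; python3 snap.py 7
python3 - <<'E'
from h import *
p=np.load("pose.npy");cs,sn=np.cos(p[2]),np.sin(p[2])
S,d=cloud("scene"); cv2.imwrite("pics/z7.png",cv2.resize(d["frame"][110:230,230:370,::-1],None,fx=5,fy=5,interpolation=cv2.INTER_CUBIC))
Q=S[100:270,180:390].reshape(-1,3); Q=Q[np.isfinite(Q).all(1)]
D=Q[:,:2]-p[:2]; x=D[:,0]*cs+D[:,1]*sn; y=-D[:,0]*sn+D[:,1]*cs;z=Q[:,2]
m=(abs(x+.06)<.025)&(z>.105)&(z<.14)&(abs(y)<.08)
for a in sorted(zip(y[m].round(3),x[m].round(3),z[m].round(3))): print(*a)
E
```

```text
clamp TCP -0.0588 -0.0254 z 0.1976 tip z 0.2076
tool z angle rel -yclamp deg -0.17009666075663477 F [ 0.3  0.4 -0.7] w 1.002 j [-19.8  13.8 112.8  -0.   53.3  60.1] t 11.725
-0.02 -0.057 0.125
-0.019 -0.066 0.127
-0.019 -0.05 0.118
-0.018 -0.06 0.128
-0.018 -0.05 0.123
-0.018 -0.049 0.114
-0.017 -0.064 0.126
-0.016 -0.068 0.127
-0.016 -0.058 0.126
-0.016 -0.051 0.11
-0.016 -0.051 0.123
-0.014 -0.066 0.126
-0.014 -0.055 0.125
-0.014 -0.05 0.121
-0.014 -0.048 0.109
-0.013 -0.07 0.127
-0.013 -0.049 0.131
-0.013 -0.048 0.119
-0.012 -0.057 0.126
-0.011 -0.057 0.13
-0.01 -0.07 0.115
-0.01 -0.065 0.128
-0.01 -0.059 0.129
-0.01 -0.054 0.106
-0.01 -0.049 0.11
-0.01 -0.049 0.115
-0.009 -0.059 0.121
-0.009 -0.058 0.117
-0.009 -0.048 0.129
-0.009 -0.047 0.122
-0.008 -0.072 0.106
-0.008 -0.072 0.11
-0.008 -0.068 0.122
-0.008 -0.068 0.128
-0.008 -0.062 0.11
-0.008 -0.057 0.127
-0.008 -0.052 0.126
-0.008 -0.051 0.105
-0.008 -0.051 0.114
-0.008 -0.051 0.119
-0.008 -0.047 0.126
-0.007 -0.066 0.112
-0.007 -0.066 0.116
-0.007 -0.061 0.12
-0.007 -0.061 0.129
-0.007 -0.06 0.107
-0.007 -0.05 0.125
-0.006 -0.06 0.126
-0.006 -0.054 0.113
-0.005 -0.068 0.107
-0.005 -0.063 0.106
-0.005 -0.058 0.119
-0.005 -0.057 0.107
-0.005 -0.052 0.12
```

View pics/z7.png

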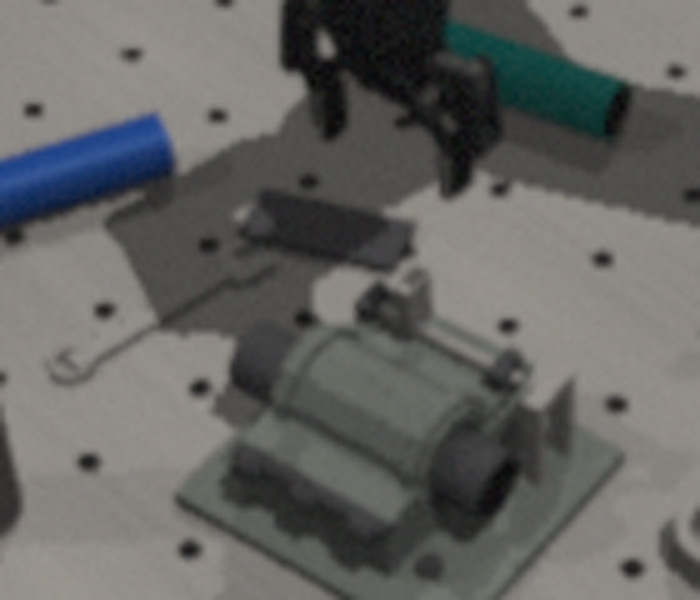

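View pics/s7.png

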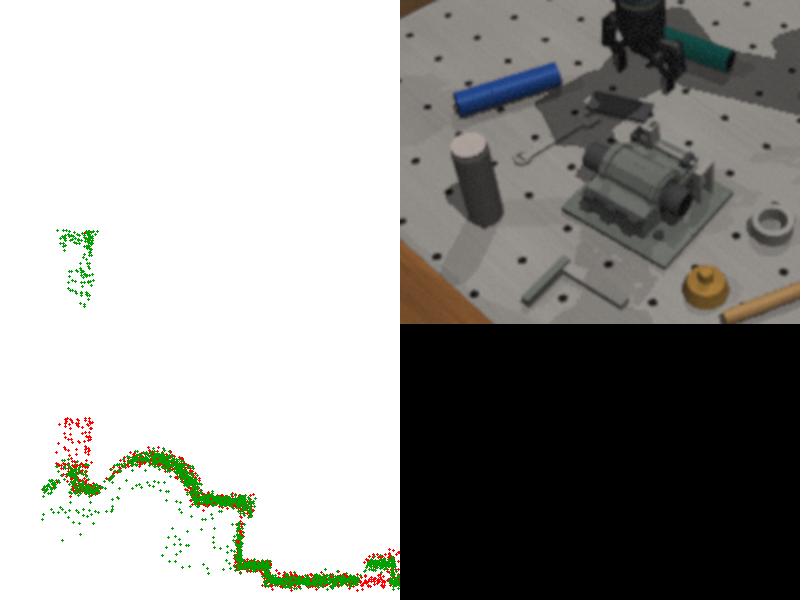

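Run:
```python
from h import *
p=np.load("pose.npy");cs,sn=np.cos(p[2]),np.sin(p[2])
c=np.load("c0.npz")
S1,_=cloud("scene");T1,_=cloud("top")
def tc(A):
    Q=A[100:270,180:420].reshape(-1,3); Q=Q[np.isfinite(Q).all(1)]
    D=Q[:,:2]-p[:2]; return D[:,0]*cs+D[:,1]*sn, -D[:,0]*sn+D[:,1]*cs, Q[:,2]
for n,A in (("S0",c["S"]),("W0",c["W"])):
    x,y,z=tc(A); m=(x>.118)&(x<.155)&(z>.12)&(z<.21)&(abs(y)<.08); print(n,"handle y",np.percentile(y[m],[2,10,50,90,98]).round(4))
for n,A in (("S1",S1),("T1",T1),("S0",c["S"]),("W0",c["W"])):
    x,y,z=tc(A)
    m=(abs(x)<.05)&(z>.085)&(z<.115)&(abs(y)<.09); 
    if m.sum()>20: print(n,"arch y",np.percentile(y[m],[1,5,95,99]).round(4),m.sum())
    m=(x>-.03)&(x<.02)&(z>.05)&(z<.085)&(abs(y)<.13)
    if m.sum()>20: print(n,"tube y",np.percentile(y[m],[1,3,97,99]).round(4))
    m=(abs(x+.065)<.018)&(z>.08)&(z<.092)&(y>.065)&(y<.11)
    if m.sum()>5: print(n,"keeper top y",np.percentile(y[m],[3,50,97]).round(4),"x",np.percentile(x[m],[3,97]).round(4))
    m=(x>.03)&(x<.055)&(z>.048)&(z<.062)&(abs(y)<.09)
    if m.sum()>5: print(n,"block y",np.percentile(y[m],[1,99]).round(4))
```

```text
S0 handle y [-0.0199 -0.0176 -0.0108 -0.0072  0.056 ]
W0 handle y [-0.0224 -0.0214 -0.0153 -0.0111 -0.0109]
S1 arch y [-0.0547 -0.0484  0.0602  0.0638] 532
S1 tube y [-0.1031 -0.1003  0.0971  0.0974]
S1 keeper top y [0.0681 0.0887 0.0956] x [-0.0811 -0.0482]
S1 block y [-0.0584  0.0654]
T1 arch y [-0.009  -0.002   0.0579  0.0779] 414
T1 tube y [0.0438 0.0596 0.0931 0.0935]
T1 keeper top y [0.0752 0.0848 0.0916] x [-0.0812 -0.0486]
T1 block y [-0.0281  0.0601]
S0 tube y [-0.1008 -0.0913  0.0964  0.0972]
S0 keeper top y [0.0813 0.0897 0.0958] x [-0.0808 -0.0482]
S0 block y [0.0152 0.0639]
W0 tube y [-0.105  -0.1004  0.0875  0.0921]
W0 keeper top y [0.0789 0.0854 0.0919] x [-0.0813 -0.0497]
W0 block y [-0.0581  0.0592]
```

>>> servo_tool --pt "0.032 0 0 -0.0115 0 0 0" --pt "0.032 0.02 -0.001 0 0 0 0" --pt "0.032 0.03 0 0 0 0 0" --pt "0.032 0.03 0 0 0 0 0" --pt "0.032 0.02 0 0 0 0 0" --pt "0.032 0.013 0 0 0 0 0" --pt "0.032 0 0 0 0 0 0"

```text
t: 12.8
ee_pos: [0.4494, -0.1375, 0.0836]
eef_rot: [[-0.002, 0.984, 0.177], [0.001, 0.177, -0.984], [-1.0, -0.002, -0.001]]
contact_force: [-0.1, -0.7, -0.1]
width: 0.371
```

```bash
python3 q.py
python3 - <<'E'
from h import *
S,d=cloud("scene"); cv2.imwrite("pics/z8.png",cv2.resize(d["frame"][110:230,230:370,::-1],None,fx=5,fy=5,interpolation=cv2.INTER_CUBIC))
E
```

```text
clamp TCP -0.0605 -0.0122 z 0.0836 tip z 0.0936
tool z angle rel -yclamp deg -0.042012748303719316 F [-0.1 -0.7 -0.1] w 0.371 j [-18.5  24.6 117.6   0.   37.9  61.3] t 12.8
```

View pics/z8.png

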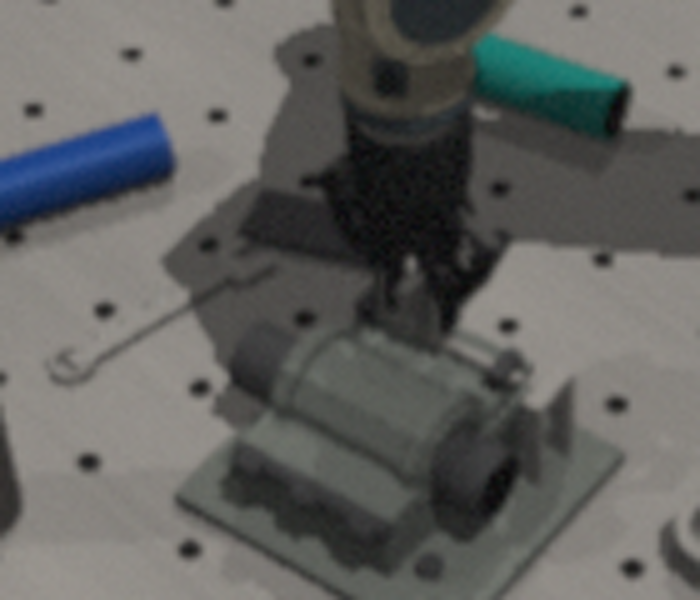

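The handle, at about (410,290) in the crop, stands between the open fingers. Closing.

>>> servo_tool --pt "0 0 0 0 0 0 0" --pt "0 0 0 0 0 0 0" --pt "0 0 0 0 0 0 0" --pt "0 0 0 0 0 0 0"

```text
t: 13.35
ee_pos: [0.4505, -0.1383, 0.085]
eef_rot: [[0.001, 0.984, 0.177], [-0.0, 0.177, -0.984], [-1.0, 0.001, 0.001]]
contact_force: [-0.2, 0.6, 7.8]
width: 0.13
```

>>> servo_tool --pt "0 0.002 -0.001 0 0 0 0" --pt "0 0.002 -0.001 0 0 0 0" --pt "0 0 0 0 0 0 0"

```text
t: 13.72
ee_pos: [0.4493, -0.139, 0.0815]
eef_rot: [[0.003, 0.984, 0.176], [-0.001, 0.176, -0.984], [-1.0, 0.003, 0.001]]
contact_force: [-0.8, 0.7, 11.6]
width: 0.127
```

```bash
python3 q.py
```

```text
clamp TCP -0.0608 -0.0136 z 0.0815 tip z 0.0915
tool z angle rel -yclamp deg -0.10369953746579294 F [-0.8  0.7 11.6] w 0.127 j [-18.6  24.8 117.8   0.   37.2  61.2] t 13.725
```

>>> servo_tool --pt "0 0.002 -0.001 0 0 0 0" --pt "0 0.002 -0.001 0 0 0 0" --pt "0 0.002 -0.001 0 0 0 0" --pt "0 0 0 0 0 0 0"

```text
t: 14.22
ee_pos: [0.4473, -0.1397, 0.0758]
eef_rot: [[0.005, 0.984, 0.176], [-0.001, 0.176, -0.984], [-1.0, 0.005, 0.002]]
contact_force: [-0.7, 0.4, 13.4]
width: 0.133
```

```bash
python3 q.py; python3 snap.py 9
```

```text
clamp TCP -0.0629 -0.0141 z 0.0758 tip z 0.0858
tool z angle rel -yclamp deg -0.10575296550659842 F [-0.7  0.4 13.4] w 0.133 j [-18.8  25.3 118.2   0.   36.2  61. ] t 14.225
```

View pics/s9.png

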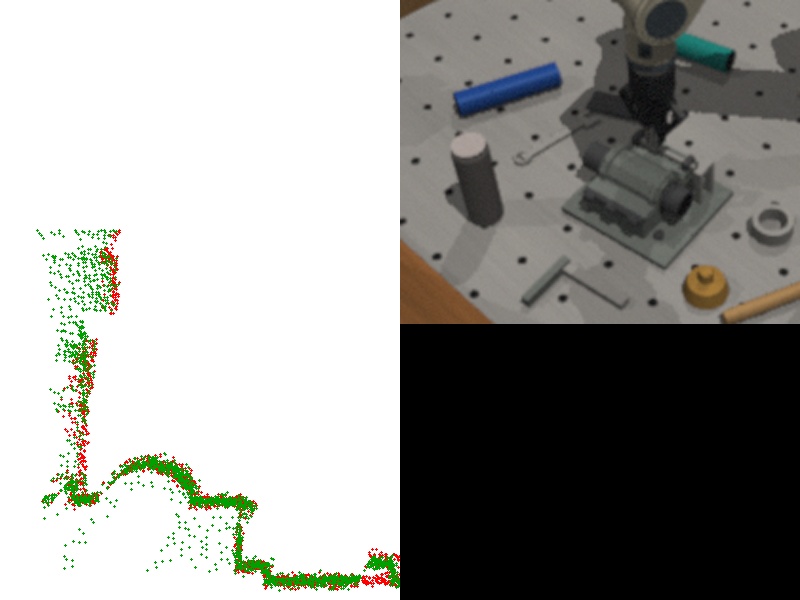

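>>> servo_tool --pt "0 0.002 -0.001 0 0 0 0" --pt "0 0.002 -0.001 0 0 0 0" --pt "0 0 0 0 0 0 0"

```text
t: 14.65
ee_pos: [0.4467, -0.1406, 0.073]
eef_rot: [[0.008, 0.984, 0.176], [-0.002, 0.176, -0.984], [-1.0, 0.007, 0.004]]
contact_force: [-1.5, 1.4, 27.1]
width: 0.132
```

>>> servo_tool --pt "0 0.0015 0 0 0 0 0" --pt "0 0 0 0 0 0 0"

```text
t: 14.9
ee_pos: [0.4468, -0.1409, 0.0728]
eef_rot: [[0.008, 0.984, 0.176], [-0.003, 0.176, -0.984], [-1.0, 0.008, 0.004]]
contact_force: [-6.8, -0.5, 44.4]
width: 0.13
```

>>> servo_tool --pt "0 0.0015 0 0 0 0 0" --pt "0 0 0 0 0 0 0"

```text
t: 15.15
ee_pos: [0.4469, -0.1412, 0.0724]
eef_rot: [[0.009, 0.984, 0.177], [-0.003, 0.177, -0.984], [-1.0, 0.008, 0.005]]
contact_force: [-11.1, -1.0, 62.2]
width: 0.134
```

>>> servo_tool --pt "0 -0.0015 0 0 0 0 0" --pt "0 -0.0005 0 0 0 0 0"

```text
t: 15.4
ee_pos: [0.4468, -0.1411, 0.073]
eef_rot: [[0.009, 0.984, 0.177], [-0.003, 0.177, -0.984], [-1.0, 0.008, 0.005]]
contact_force: [-3.6, -2.6, 33.8]
width: 0.13
```

```bash
python3 q.py
cat > lid.py <<'E'
from h import *
p=np.load("pose.npy");cs,sn=np.cos(p[2]),np.sin(p[2])
for n in ("scene","top"):
    A,_=cloud(n); Q=A[100:270,180:420].reshape(-1,3); Q=Q[np.isfinite(Q).all(1)]
    D=Q[:,:2]-p[:2]; x=D[:,0]*cs+D[:,1]*sn; y=-D[:,0]*sn+D[:,1]*cs; z=Q[:,2]
    m=(abs(y)<.05)&(abs(x)<.006)&(z>.08)&(z<.12); print(n,"arch top",np.median(z[m]).round(4) if m.any() else None,m.sum())
    m=(abs(y+.02)<.03)&(x<-.036)&(x>-.05)&(z>.05)&(z<.085); print(n,"flange z (63 nominal)",np.median(z[m]).round(4) if m.any() else None,m.sum())
    m=(abs(y)<.05)&(x<.06)&(x>.048)&(z>.05)&(z<.085); print(n,"rear z",np.median(z[m]).round(4) if m.any() else None,m.sum())
    m=(abs(x+.065)<.014)&(z>.1)&(z<.13)&(abs(y)<.08)
    if m.sum(): print("handle y",np.percentile(y[m],[3,50,97]).round(4), "z",np.percentile(z[m],[50,97]).round(4))
E
python3 lid.py
```

```text
clamp TCP -0.0636 -0.0153 z 0.073 tip z 0.083
tool z angle rel -yclamp deg -0.0963011520650149 F [-3.6 -2.6 33.8] w 0.13 j [-19.   25.5 118.4  -0.   35.6  60.9] t 15.4
scene arch top 0.0916 101
scene flange z (63 nominal) 0.0629 33
scene rear z 0.0624 95
handle y [-0.04   -0.0138  0.0087] z [0.1176 0.1297]
top arch top 0.0932 53
top flange z (63 nominal) None 0
top rear z 0.0643 110
```

>>> servo_tool --pt "0 0 0 -0.004 0 0 0" --pt "0 0 0 -0.004 0 0 0" --pt "0 0 0 -0.004 0 0 0" --pt "0 0 0 -0.004 0 0 0" --pt "0 0 0 0 0 0 0"

```text
t: 16.12
ee_pos: [0.4439, -0.1248, 0.0729]
eef_rot: [[0.008, 0.984, 0.177], [-0.003, 0.177, -0.984], [-1.0, 0.008, 0.004]]
contact_force: [-4.8, 0.5, 41.1]
width: 0.136
```

```bash
python3 q.py; python3 lid.py; python3 snap.py 10
```

```text
clamp TCP -0.0636 0.0012 z 0.0729 tip z 0.0829
tool z angle rel -yclamp deg -0.09463289161880131 F [-4.8  0.5 41.1] w 0.136 j [-17.2  25.1 119.3   0.   35.1  62.6] t 16.125
scene arch top 0.0913 83
scene flange z (63 nominal) 0.0631 33
scene rear z 0.0619 97
handle y [-0.0183  0.0052  0.0273] z [0.1152 0.1288]
top arch top 0.0946 22
top flange z (63 nominal) None 0
top rear z 0.0643 118
```

View pics/s10.png

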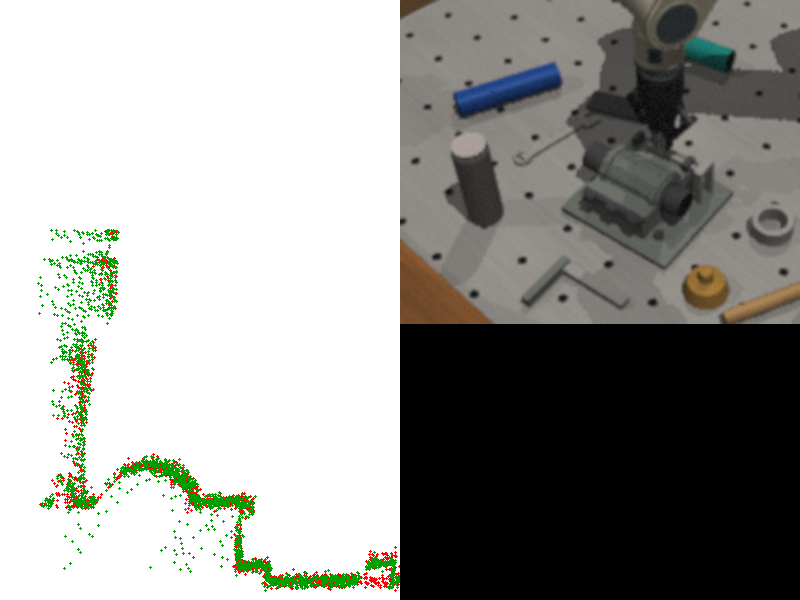

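>>> servo_tool --pt "0 0 0 -0.004 0 0 0" --pt "0 0 0 -0.004 0 0 0" --pt "0 0 0 -0.004 0 0 0" --pt "0 0 0 -0.003 0 0 0" --pt "0 0 0 0 0 0 0"

```text
t: 16.9
ee_pos: [0.4413, -0.11, 0.0729]
eef_rot: [[0.008, 0.984, 0.177], [-0.002, 0.177, -0.984], [-1.0, 0.008, 0.004]]
contact_force: [-5.3, -0.1, 41.4]
width: 0.13
```

>>> servo_tool --pt "0 0 0 -0.003 0 0 0" --pt "0 0 0 0 0 0 0"

```text
t: 17.15
ee_pos: [0.4408, -0.1071, 0.0728]
eef_rot: [[0.008, 0.984, 0.177], [-0.002, 0.177, -0.984], [-1.0, 0.008, 0.004]]
contact_force: [-5.4, 0.0, 41.6]
width: 0.13
```

```bash
python3 q.py
```

```text
clamp TCP -0.0635 0.0193 z 0.0728 tip z 0.0828
tool z angle rel -yclamp deg -0.09362546794355 F [-5.4  0.  41.6] w 0.13 j [-15.2  24.7 120.2  -0.   34.6  64.7] t 17.15
```

Not at the stop yet, so I'm continuing until the force along y rises.

>>> servo_tool --pt "0 0 0 -0.002 0 0 0" --pt "0 0 0 0 0 0 0"

```text
t: 17.4
ee_pos: [0.4404, -0.1052, 0.0728]
eef_rot: [[0.008, 0.984, 0.177], [-0.002, 0.177, -0.984], [-1.0, 0.008, 0.004]]
contact_force: [-4.8, -1.6, 41.9]
width: 0.126
```

>>> servo_tool --pt "0 0 0 -0.002 0 0 0" --pt "0 0 0 0 0 0 0"

```text
t: 17.65
ee_pos: [0.4404, -0.1044, 0.0729]
eef_rot: [[0.009, 0.984, 0.177], [-0.004, 0.177, -0.984], [-1.0, 0.008, 0.006]]
contact_force: [-6.0, -10.5, 39.9]
width: 0.13
```

```bash
python3 q.py
python3 - <<'E'
from h import *
S,d=cloud("scene"); cv2.imwrite("pics/z11.png",cv2.resize(d["frame"][110:230,230:370,::-1],None,fx=5,fy=5,interpolation=cv2.INTER_CUBIC))
E
```

```text
clamp TCP -0.0634 0.022 z 0.0729 tip z 0.0829
tool z angle rel -yclamp deg -0.04367779789241494 F [ -6.  -10.5  39.9] w 0.13 j [-14.8  24.6 120.4  -0.2  34.5  65.1] t 17.65
```

View pics/z11.png

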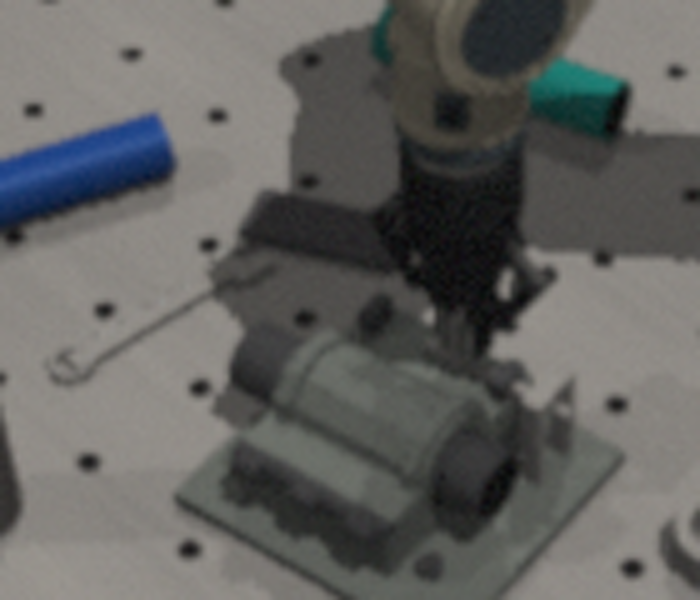

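The y force rose at y = +22 mm, which is the bolt's end stop. Now unloading, opening a little and backing straight up.

>>> servo_tool --pt "0 -0.002 0 0.001 0 0 0" --pt "0 -0.0015 0 0 0 0 0" --pt "0.024 0 0 0 0 0 0" --pt "0.024 0 0 0 0 0 0" --pt "0.024 -0.01 0 0 0 0 0" --pt "0.026 -0.03 0 0 0 0 0" --pt "0.026 -0.05 0 0 0 0 0" --pt "0.026 -0.05 0 0 0 0 0"

```text
t: 18.7
ee_pos: [0.4357, -0.1027, 0.2143]
eef_rot: [[-0.001, 0.984, 0.177], [0.0, 0.177, -0.984], [-1.0, -0.001, -0.001]]
contact_force: [1.3, -0.6, 0.5]
width: 0.304
```

```bash
python3 q.py; python3 lid.py
python3 - <<'E'
from h import *
S,d=cloud("scene"); cv2.imwrite("pics/z12.png",cv2.resize(d["frame"][110:230,230:370,::-1],None,fx=5,fy=5,interpolation=cv2.INTER_CUBIC))
E
```

```text
clamp TCP -0.0677 0.0244 z 0.2143 tip z 0.2243
tool z angle rel -yclamp deg -0.06968591393171035 F [ 1.3 -0.6  0.5] w 0.304 j [-14.8   9.9 115.3  -0.   54.9  65. ] t 18.7
scene arch top 0.0924 89
scene flange z (63 nominal) 0.0656 35
scene rear z 0.0628 100
handle y [0.0174 0.0269 0.0308] z [0.115  0.1201]
top arch top None 0
top flange z (63 nominal) None 0
top rear z 0.0657 18
handle y [0.0254 0.0254 0.0254] z [0.1054 0.1054]
```

View pics/z12.png

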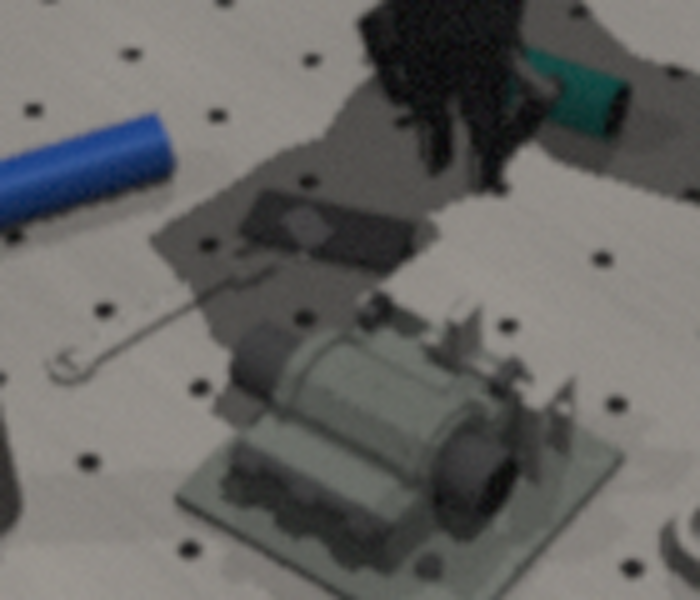

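>>> servo_tool --pt "0.026 -0.05 0 0 0 0 0" --pt "0.026 -0.03 0 -0.04 0 0 0" --pt "0.026 0 0 -0.06 0 0 0" --pt "0.026 0 0 -0.06 0 0 0" --pt "0.026 0 0 -0.06 0 0 0" --pt "0.026 0 0 -0.06 0 0 0" --pt "0.026 0 0 0 0 0 0"

```text
t: 19.73
ee_pos: [0.3851, 0.1757, 0.2915]
eef_rot: [[-0.003, 0.983, 0.183], [-0.0, 0.183, -0.983], [-1.0, -0.003, -0.0]]
contact_force: [-0.1, -1.5, 0.0]
width: 0.307
```

```bash
python3 q.py; python3 lid.py
python3 - <<'E'
from h import *
a=get_image("scene")["frame"][:,:,::-1]; b=get_image("top")["frame"][:,:,::-1]
cv2.imwrite("pics/end_top.png",b); z=lambda i,r,c:cv2.resize(i[r:r+110,c:c+110],(400,400),interpolation=cv2.INTER_CUBIC)
cv2.imwrite("pics/z13.png",np.hstack([z(a,150,250),z(b,140,305)]))
W,_=cloud("top"); p=np.load("pose.npy");cs,sn=np.cos(p[2]),np.sin(p[2])
Q=W.reshape(-1,3);Q=Q[np.isfinite(Q).all(1)];D=Q[:,:2]-p[:2];x=D[:,0]*cs+D[:,1]*sn;y=-D[:,0]*sn+D[:,1]*cs;z=Q[:,2]
m=(abs(x)<.015)&(abs(y)<.13)&(z>.066)&(z<.09); print("tube y",np.percentile(y[m],[2,98]).round(4),"z",np.percentile(z[m],90).round(3))
E
```

```text
clamp TCP -0.0679 0.3075 z 0.2915 tip z 0.3015
tool z angle rel -yclamp deg 0.300306335044778 F [-0.1 -1.5  0. ] w 0.307 j [ 22.9   1.6 113.1   0.   65.4 102.3] t 19.725
scene arch top 0.0923 89
scene flange z (63 nominal) 0.0654 34
scene rear z 0.0628 88
handle y [0.0176 0.0267 0.0301] z [0.1142 0.1207]
top arch top 0.0945 143
top flange z (63 nominal) 0.0654 95
top rear z 0.0645 132
handle y [0.0152 0.0215 0.0263] z [0.1183 0.1224]
tube y [-0.1052  0.0922] z 0.089
```

View pics/z13.png

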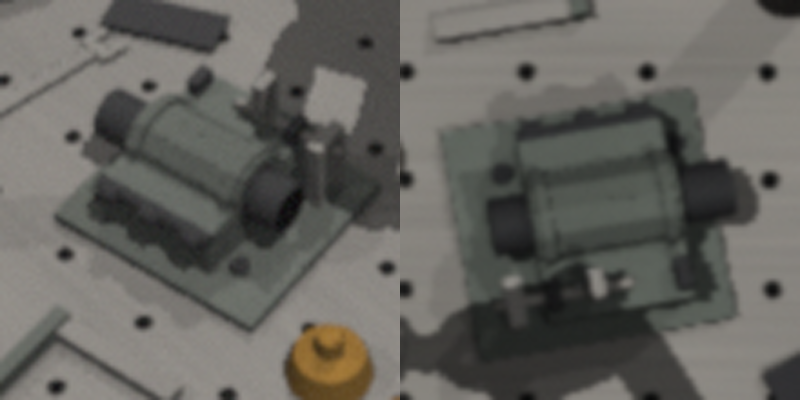

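View pics/end_top.png

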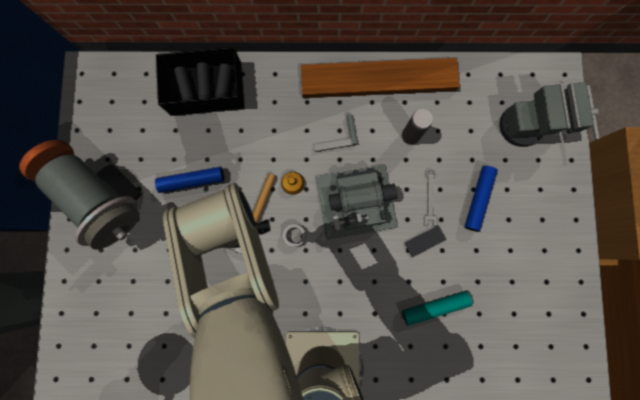

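```bash
python3 -c "
from station import *
print(job_done())"
```

```text
the job is handed in; nothing more can be done
None
```

The clamp is shut over the dark steel tube with the bolt home in its keeper, and I handed the job in at about 20 s of the 56 s. No verdict is reported at hand-in.

I pushed the upper half down from about 100° with closed fingertips until it rested on the strip. I then gripped the bolt handle, pressed until the half was flush (the force peaked at 62 N and was about 40 N while sliding), and slid the bolt to its end stop.

**Last checks:**
- **Bolt:** the top camera puts the handle at y ≈ +21 mm, about 45 mm of travel. The nose shows under the keeper.
- **Lid:** it stays shut with the arm away. The flange reads about 2 mm above nominal, roughly 0.01–0.02 rad including a camera bias of about 1 mm, which is inside the 0.035 limit.
- **Tube:** it lies within about 10 mm of centred along its length.
- **Bystanders:** none shows any displacement in the last top view. The arm partly covers the hammer there, but nothing came near it.

**What disagreed:**
- **Fingertip height:** the cameras showed the fingertips about 10 mm (shut) to 23 mm (open) above the reported TCP, not 22 mm ahead of it as stated. My first push passed over the lid without touching it; I measured the offset and repeated the push.
- **Bolt at start:** it appeared to be about 9 mm out already rather than fully drawn, still under the 20 mm limit.
- **Arch height:** it read about 92–94 mm up, against 97 mm in the description.

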